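# Put the scanner batteries on charge

### The arm

A 6-joint arm with a two-finger parallel gripper is mounted at the origin on the work surface. World frame = base frame: x ahead of the robot, y to its left, z up, the work surface at z = 0. Lengths are in m, angles in degrees, forces in N, time in s.
With the tool pointing down it reaches from about 0.4 to 0.825 m from the base axis. Payload 7 kg.
Tool frame: the origin (TCP) lies on the centre line of the jaws, within the pads' length; the fingertips stand 19 mm ahead of it and the grasp point (between the pads) is the TCP (r.tips_ahead is the distance from the TCP to the fingertips, in m); z points along the fingers, y is the line along which they close (so a half turn about z gives the same grasp; the last joint's range is limited). The gripper opens to 88 mm and grips with 3 to 60 N. Pads are 19 mm wide; open, the fingers measure 130 mm over their backs; the gripper's body (78 mm by 193 mm) begins 47 mm behind the grasp point.
Start: joints at [79.761, 20.546, 0.682, 0, -70.136, -16.507], TCP at [0.304, 0.603, 0.246] pointing down, gripper open.
Joint ranges: [-176.03, 176.03], [-82.01, 121.73], [-58.28, 71.71], [-173.87, 95.51], [-174.79, -0.11], [-173.66, 173.66]. Speed limits (degrees/s): [136.94, 136.94, 172.46, 180, 180, 180].

### API

Orientations are given as [roll, pitch, yaw] about the fixed x, y, z axes, in that order (R = Rz(yaw) Ry(pitch) Rx(roll)).
In Python, from plant import r, viewer, close_job gives the robot as it stands. The module is installed in compiled form; this text tells all that it offers.
- The arm moves only by the tool arm_command, never from a script. Its arguments are lists of equal length, an entry for each row: "travel": the shift along the world's x, y, z scaled (see below), a list of three; "delta_rot": the turn, a rotation vector about the world's x, y, z scaled (see below), a list of three. In form: {"travel": [[dx, dy, dz], ...], "delta_rot": [[rx, ry, rz], ...]}. A call has 1 to 20 rows; each row is the pose to reach, as a shift and turn from the pose commanded when the call began; what a row does not reach only later rows make up. The controller multiplies each number of a shift by 0.5 m and each number of a turn by 90 degrees. A row lasts 1/8 s, in which the tool goes at most 62.5 mm and 10.7 degrees, less where a joint would pass 70% of its speed; a pose out of reach is approached as far as the arm can. A call with a number of a shift or a turn outside -1 to 1 is refused whole. A call with a gripper value outside its range is refused whole. "grip" is the opening, from 0 (shut) to 1 (fully open), set as the call begins (left out, the last holds). The fingers move at their own pace and stop on an object; "newtons" is the grip in N (left out, the last holds). Time passes only in rows, so rows that repeat a pose let the fingers close. It gives the time, the measured TCP pose, the force, the opening and the grip force at its end, in the units of the state.
- r.get_state(): the state, without advancing time (a new reading comes with each control period).
- viewer.capture(name): name is "scene" or "side" or "wrist"; returns a dict with "img" (480x640x3 uint8, red, green, blue), "camera_matrix" (3x3 intrinsics, pixels), "distortion" ([k1, k2, p1, p2, k3] as OpenCV has them; the pictures are not rectified), "R" (3x3) and "t" (3): a world point X has camera coordinates R X + t; the wrist camera has in their place "mount" (4x4, takes a point from camera to tool coordinates, whose origin is the TCP and whose axes are the flange's). Camera axes: x right, y down, z forward; pixel columns grow to the right and rows downward; lengths in m; the calibration is good to about 2 mm. A picture is of the moment at which its call begins: read the wrist's pose just before it. There is no depth.
- close_job(): hands the job in; it is judged then, once.
The state is a dict: "time_s": time; "joints": joint angles; "qd": joint speeds; "joint_torque": joint torques, N m; "tcp_pos": TCP position; "eef_rot": TCP orientation; "contact_force": force on the tool from outside, world axes, zero at the start; "moment": the same for the moment, N m; "gripper_width": finger opening in m; "gripper_force": force on a finger pad.
Only numpy, scipy, OpenCV 4.12 (cv2) and the standard library are available. Lean on these libraries where they do the work, as an engineer would, in place of code of your own. Each camera call takes 0.05 s, during which the arm holds its last target. There are 200 camera calls.

### The job

Change over the scanner batteries at the packing bench. Take the charged packs that stand in the charging dock off their shoes and stand them upright in the shallow grey tray; slide each spent pack that lies about on the bench fully home onto a shoe of its own until the detent holds it. Then push the dock's door shut until it seats on its catch, last of all throw the switch behind the shoes over, away from the shoes, and leave the other things on the bench where they are.

Things in the scene. Friction and masses are not known exactly. Their poses are not given: they have to be found in the camera images.
- pack1: Spent scanner battery pack, one of four alike (absent ones read None), about 0.16 kg, standing on its foot on the bench. Black block 76 long (x) x 30 wide (y), 6 to 46 mm above the underside, on a grey foot 80 x 44 x 6 mm high with a 12 mm groove across the middle underneath. Origin: centre of the foot's underside, z up. Both ends alike: either may go in first. Grip the 30 mm width.
- pack2: Another spent pack, the same as pack1.
- pack3: Another spent pack, the same as pack1.
- pack4: Another spent pack, the same as pack1.
- dock: Charging dock fixed to the bench, open on top. Origin on the bench; x points from the open front into the dock, y along the row of four shoes. Grey floor 12 mm thick, x -95 to 150, y -135 to 156 mm; side walls 72 mm high at y -132 and 153, from x = -65 mm; at the back a white electronics box 72 mm high whose face, at x = 51.5 mm, is the end stop. The door closes the front at x = -67.
- bay1 (a point): Shoe 1 (dock y = -87 mm, nearest the hinge): where a pack's origin lies when fully home (dock x = 10, 12 mm above the bench, on the floor); axes as the dock's. A shoe is a channel along dock x between aluminium T-rails, x -6 to 51 mm, round noses, 12 mm high: 47 mm wide for the foot; above 8 mm over the floor lips overhang it, leaving 38 mm. Shoes are 58 mm apart.
- bay2 (a point): Shoe 2 (dock y = -29 mm): the same point. A pack cannot be put in from above: set its foot on the floor before the shoe, lined up, and slide it in along dock +x (2 mm of play under the lips).
- bay3 (a point): Shoe 3 (dock y = +29 mm): the same point. Under this point of each shoe a sprung roller stands 3.5 mm out of the floor. It resists the entering pack with about 5 to 10 N, then springs into the groove of the foot when the pack is home and holds it there.
- bay4 (a point): Shoe 4 (dock y = +87 mm): the same point for this shoe.
- door (a joint): Angle of the dock's grey door about its upright hinge, rad: 0 shut on its catch, growing as it swings outwards, up to 1.7. It moves easily and stays where it is left; over the last 15 mm at the free edge a sprung roller catch resists with about 5 to 8 N, then within about 7 mm of shut pulls the door in and holds it.
- door_hinge (a point): On the door's hinge axis, 43 mm above the bench, at dock x = -67, y = -135 mm. Its axes turn with the door: y runs along the door to the free edge (along dock +y when shut), x inwards, square to it. From above the door opens counterclockwise. It is 289 mm long, 15 to 71 mm above the bench; outer face at x = -8 mm, with a small black pull (14 wide, 11 mm proud) at y = 262 mm.
- switch (a joint): Angle of the toggle switch on top of the electronics box, rad: about 0 is off (the lever leans towards the shoes), 1.0 is on (the lever leans over to the far side, dock +x). It stays where it is left; 1 to 2 N at the tip moves it.
- switch_tip (a point): Centre of the black ball (26 mm across) at the tip of the switch lever, about 138 mm above the bench when off. The lever is 50 mm long and pivots about a line along dock y at dock x = 112 mm, 94 mm above the bench; the tip travels from 24 mm before to 24 mm beyond that line.
- stamp: Brass wax-seal stamp standing on the bench, 38 mm across, 70 mm high; a bystander. Origin at the centre of its underside.
- marker: Black marker pen lying on the bench, 16 mm thick, about 125 mm long; a bystander.
- tape: Roll of brown tape lying flat, 96 mm across, 48 mm high; a bystander.
- labels: Roll of white labels standing on its end, 90 mm across, 60 mm high; a bystander.
- jar: White lidded jar, 70 mm across, 75 mm high; a bystander.
- carton: Small white carton, 90 x 130 x 50 mm high; a bystander.
- brush: Hand brush lying on the bench; a bystander.
- full1: Charged pack, the same in shape as pack1 (only one or two of full1, full2, full3 are there). It starts home on shoe 1, held by the detent: to take it off, slide it straight out along dock -x (about 5 to 10 N to free it) until its foot is clear of the rails, 55 mm, then lift.
- full2: Charged pack like full1; it starts home on shoe 3.
- full3: Charged pack like full1; it starts home on shoe 4.
- tray: Shallow grey tray fixed to the bench, 150 (x) x 120 (y) mm outside, 18 mm high, walls and floor 4 mm thick; origin at the centre of its underside. Two packs stand in it side by side, lengthwise along its y, 36 mm either side of the middle in x.
There are look-alikes about, which are no part of the job. Leave any red or turquoise look-alike of the pack4 alone. Leave any turquoise look-alike of the full1 alone.

How it is judged:
By the outcome, as a careful person would: the job done as asked, in the order asked, and still so for the second after the job is handed in, with the robot touching nothing.
Of pack1, pack2, pack3, pack4 only 3 to 4 are there at a start; the rules pass over those that are not, and their reading is None.
Of full1, full2, full3 only 1 to 2 are there at a start; the rules pass over those that are not, and their reading is None.
At some moment in a run one of pack1, pack2, pack3, pack4 may be knocked a few centimetres aside while the robot is not near it.
Once in a run the grip may slacken for a moment while it holds something.
It also fails if it takes over 210 s, if anything falls off the work surface, if the arm or the gripper's body presses on something with over 40 N, if the wrist force passes 120 N, or if a joint passes its speed limit or range.

## Working session

There is one attempt and no reset: what is moved stays moved. The work goes in short steps, Python scripts to look and compute and a tool call to move; the robot and the scene stay as the last step left them, time stands still between calls to the robot, and variables do not carry over. Pictures are saved under pics/ and viewed, at most 14 in all, crops included, and the job is handed in when it is done.

Besides the shell and the picture viewer there is one more tool, called after "Request:" as name(argument=value, ...) on one line, values as JSON. arm_command: Moves the arm, as the interface text tells. Shifts and turns lie within -1 to 1; 1 stands for 0.5 m of shift or 90 degrees of turn. Its arguments: {"type":"object","properties":{"travel":{"type":"array"},"delta_rot":{"type":"array"},"grip":{"type":"number"},"newtons":{"type":"number"}},"required":["travel","delta_rot"]}

```bash
mkdir -p pics
cat > h.py <<'E'
import numpy as np, cv2
from plant import r, viewer, close_job
from scipy.spatial.transform import Rotation as Ro
def snap(n, f=None):
    s=r.get_state(); c=viewer.capture(n); 
    if n=='wrist':
        T=np.eye(4); T[:3,:3]=Ro.from_euler('xyz',s['eef_rot'],degrees=True).as_matrix(); T[:3,3]=s['tcp_pos']
        M=np.linalg.inv(T@np.array(c['mount'])); c['R']=M[:3,:3]; c['t']=M[:3,3]
    c={k:np.array(v) for k,v in c.items()}
    if f: cv2.imwrite('pics/'+f+'.png',c['img'][:,:,::-1]); np.savez('pics/'+f+'.npz',**c)
    return c
def load(f): return dict(np.load('pics/'+f+'.npz'))
def ray(c,uv,z):
    uv=np.array(uv,float).reshape(-1,1,2)
    n=cv2.undistortPoints(uv,c['camera_matrix'],c['distortion']).reshape(-1,2)
    d=np.c_[n,np.ones(len(n))]@c['R']; o=-c['R'].T@c['t']
    return o+d*((z-o[2])/d[:,2])[:,None]
def proj(c,X):
    return cv2.projectPoints(np.array(X,float).reshape(-1,3),cv2.Rodrigues(c['R'])[0],c['t'],c['camera_matrix'],c['distortion'])[0].reshape(-1,2)
E
python3 - <<'E'
from h import *
print(r.get_state())
for n in ['scene','side','wrist']:
    c=snap(n,n+'0'); print(n, -c['R'].T@c['t'], c['R'][2], c['camera_matrix'][0,0])
E
```

```text
{'time_s': 0.0, 'joints': array([ 7.97613316e+01,  2.05904397e+01,  6.32823877e-01, -1.91024269e-02,
       -7.01359088e+01, -1.65089398e+01]), 'qd': array([ 0.05309927,  0.09184128, -0.06453626, -0.03315715, -0.10660195,
        0.00653906]), 'joint_torque': array([-1.87743390e-03, -5.82716596e+01,  2.93065274e+01,  6.99745461e+00,
        6.86368949e-03, -1.67727899e-04]), 'tcp_pos': array([0.30358958, 0.602354  , 0.24462989]), 'eef_rot': array([ 1.79905228e+02, -9.36164196e-03, -2.67541060e+01]), 'contact_force': array([ 0.36936701, -0.14159874,  0.76337159]), 'moment': array([0.01406827, 0.01144324, 0.01287301]), 'gripper_force': 0.0, 'gripper_width': 0.08782348600076677}
scene [1.09233408 0.15387825 0.89945084] [-0.57571041 -0.13943038 -0.80567779] 436.40266987290414
side [ 0.01104856 -0.53724161  0.93517174] [ 0.47802227  0.47735284 -0.73731199] 485.76311477817615
wrist [0.37008772 0.57034329 0.38470422] [-0.24577002  0.12336543 -0.96144582] 365.294018207067
```

View pics/scene0.png

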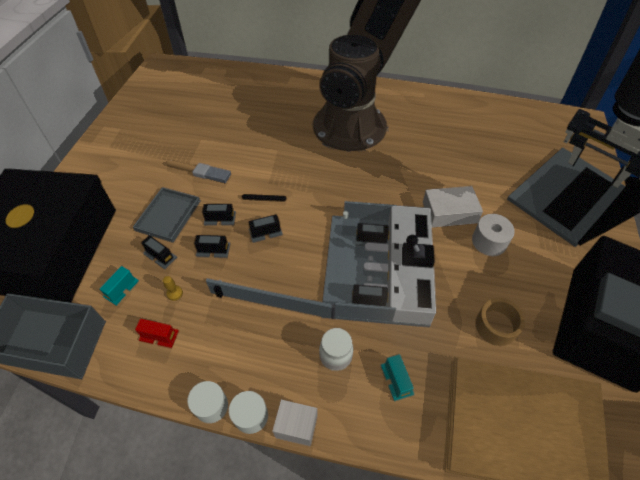

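View pics/side0.png

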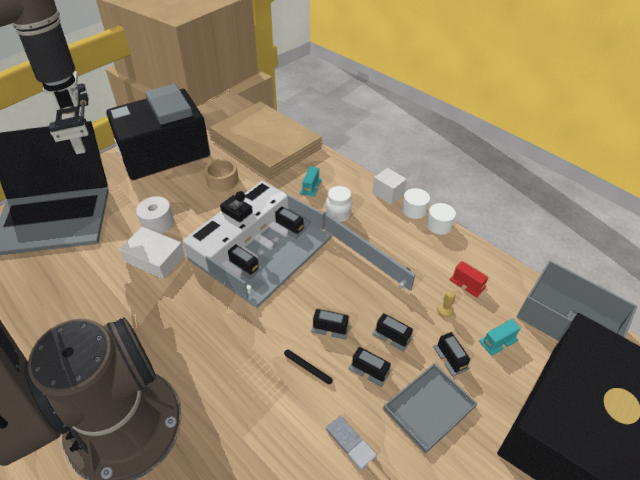

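Scene view: four black packs lie at (218,213), (265,227), (211,244) and (157,250). The red look-alike is at (157,333), with turquoise ones at (120,285) and (397,377). The dock holds black packs at (373,233) and (370,294). The tray is at (167,214), the door runs from (333,312) to (210,287), and the switch ball is at about (412,243). The black ones fit the description because the coloured ones are excluded. I'll confirm this in an enlarged crop.

Run:
```python
from h import *
im=cv2.imread('pics/scene0.png')
a=cv2.resize(im[195:330,315:445],None,fx=4.4,fy=4.4,interpolation=cv2.INTER_CUBIC)
b=cv2.resize(im[180:300,125:325],None,fx=4,fy=4,interpolation=cv2.INTER_CUBIC)
cv2.imwrite('pics/cA.png',a); cv2.imwrite('pics/cB.png',b)
# black packs
for n in ['scene0','side0']:
    c=load(n); g=c['img'].max(2); sat=g.astype(int)-c['img'].min(2)
    m=((g<45)).astype(np.uint8)
    k,l,s,ce=cv2.connectedComponentsWithStats(m)
    print(n,[(s[i].tolist(),ce[i].round(1).tolist(),ray(c,ce[i],.03)[0].round(3).tolist()) for i in range(1,k) if 60<s[i,4]<900])
```

```text
scene0 [([160, 0, 27, 55, 763], [173.0, 26.4], [-0.453, -0.812, 0.03]), ([374, 109, 9, 19, 69], [377.3, 120.3], [-0.009, 0.088, 0.03]), ([242, 195, 44, 6, 193], [264.0, 197.3], [0.372, -0.163, 0.03]), ([203, 204, 30, 18, 353], [218.0, 214.1], [0.453, -0.264, 0.03]), ([249, 215, 31, 23, 367], [264.3, 228.1], [0.471, -0.132, 0.03]), ([356, 223, 33, 20, 416], [371.9, 234.7], [0.434, 0.135, 0.03]), ([142, 235, 31, 30, 294], [156.8, 252.0], [0.599, -0.372, 0.03]), ([195, 235, 32, 19, 386], [211.2, 245.9], [0.552, -0.245, 0.03]), ([418, 280, 13, 27, 297], [424.0, 292.4], [0.571, 0.276, 0.03]), ([213, 285, 10, 12, 82], [217.8, 290.5], [0.667, -0.185, 0.03]), ([352, 285, 35, 21, 391], [367.8, 297.3], [0.61, 0.152, 0.03]), ([71, 309, 16, 10, 63], [78.5, 314.6], [0.8, -0.479, 0.03]), ([17, 375, 81, 43, 845], [67.0, 398.2], [0.978, -0.406, 0.03])]
side0 [([76, 87, 12, 30, 92], [81.6, 98.7], [0.509, 1.175, 0.03]), ([55, 90, 18, 19, 214], [63.6, 98.6], [0.462, 1.232, 0.03]), ([221, 184, 47, 38, 577], [241.6, 203.6], [0.566, 0.299, 0.03]), ([276, 207, 27, 26, 288], [288.6, 221.7], [0.61, 0.156, 0.03]), ([202, 223, 16, 15, 70], [208.9, 228.8], [0.444, 0.285, 0.03]), ([228, 245, 30, 29, 307], [242.3, 261.3], [0.435, 0.136, 0.03]), ([314, 310, 34, 24, 398], [330.2, 324.1], [0.456, -0.143, 0.03]), ([376, 314, 36, 32, 417], [393.0, 332.1], [0.538, -0.255, 0.03]), ([0, 327, 20, 45, 377], [8.6, 349.2], [-0.103, 0.306, 0.03]), ([438, 333, 32, 39, 416], [451.6, 353.9], [0.583, -0.379, 0.03]), ([62, 347, 12, 12, 89], [67.2, 352.1], [-0.004, 0.205, 0.03]), ([352, 347, 38, 34, 437], [369.7, 366.4], [0.438, -0.274, 0.03]), ([133, 350, 21, 36, 239], [143.8, 370.7], [0.096, 0.049, 0.03]), ([285, 350, 47, 34, 331], [308.2, 366.6], [0.348, -0.183, 0.03]), ([24, 361, 51, 79, 486], [48.4, 410.5], [-0.098, 0.108, 0.03]), ([0, 416, 8, 13, 72], [2.8, 422.6], [-0.184, 0.149, 0.03]), ([70, 430, 18, 23, 117], [77.7, 444.3], [-0.086, 0.003, 0.03])]
```

View pics/cA.png

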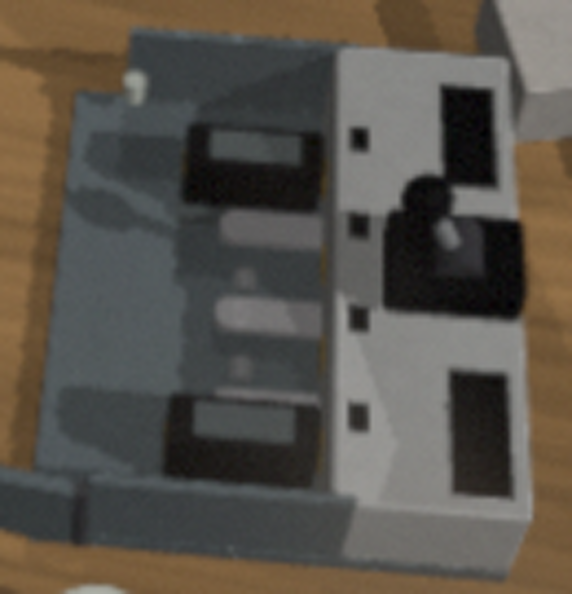

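View pics/cB.png

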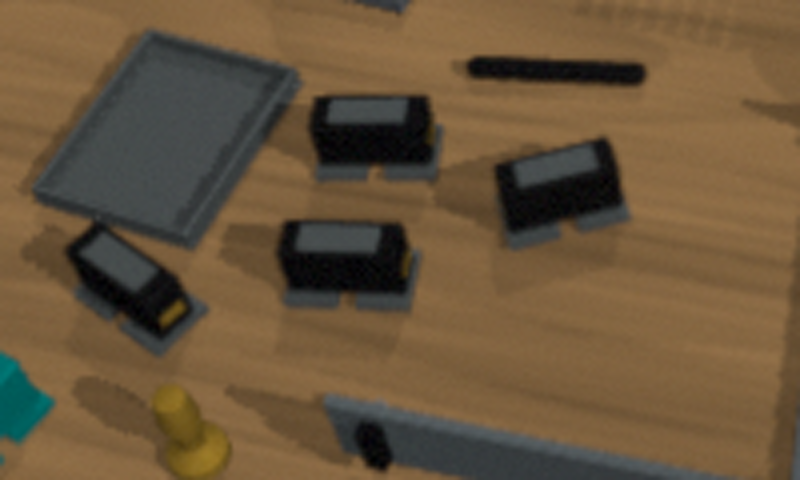

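The crops confirm four black spent packs on the bench. Charged packs are on shoes 1 and 4 and shoes 2 and 3 are empty. I'll move the wrist over the dock for a precise look.

Request:
arm_command(travel=[[0.05,-0.125,0.05],[0.1,-0.25,0.1],[0.15,-0.375,0.15],[0.2,-0.5,0.17],[0.25,-0.62,0.17],[0.3,-0.74,0.17],[0.35,-0.86,0.17],[0.39,-0.96,0.17],[0.39,-1,0.17],[0.39,-1,0.17],[0.39,-1,0.17],[0.39,-1,0.17]], delta_rot=[[0,0,-0.1],[0,0,-0.2],[0,0,-0.3],[0,0,-0.4],[0,0,-0.5],[0,0,-0.6],[0,0,-0.7],[0,0,-0.703],[0,0,-0.703],[0,0,-0.703],[0,0,-0.703],[0,0,-0.703]])

```text
time_s: 1.65
tcp_pos: [0.4986, 0.1037, 0.3305]
eef_rot: [180.0, 0.0, -89.9]
contact_force: [-0.2, 0.2, -0.0]
gripper_width: 0.0875
gripper_force: 0.0
```

Run:
```python
from h import *
s=r.get_state(); print(s['time_s'],s['tcp_pos'],s['eef_rot'])
c=snap('wrist','w1')
```

```text
1.65 [0.49860632 0.10366644 0.33047021] [ 1.79992965e+02  6.10809784e-03 -8.99463873e+01]
```

View pics/w1.png

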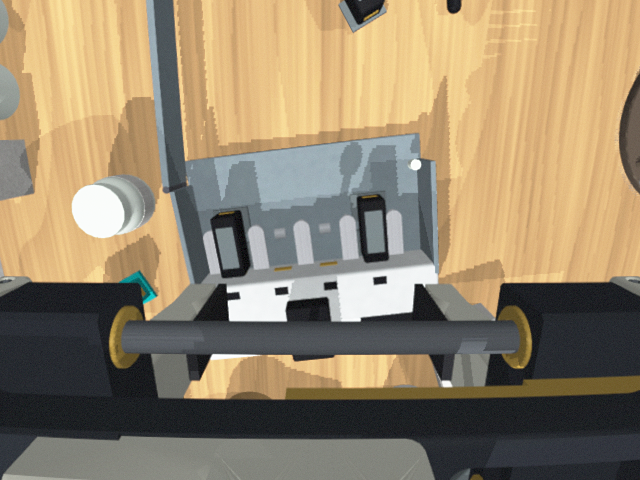

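Wrist view: shoe 2's roller is at (279,233) and shoe 3's at (324,228). The rails lie between columns 208 and 395, the charged packs are at (230,245) and (372,228), and the front floor edge runs from (190,160) to (418,134).

Run:
```python
from h import *
c=load('w1'); im=c['img'].astype(int); hsv=cv2.cvtColor(c['img'],cv2.COLOR_RGB2HSV)
# front edge: wood sat high -> grey low
def line(cols,rows,fn,z):
    p=[]
    for u in cols:
        col=fn(u).astype(float)[rows[0]:rows[1]]; g=np.abs(np.diff(cv2.GaussianBlur(col.reshape(-1,1),(1,5),0).ravel())); p.append((u,rows[0]+g.argmax()+.5))
    P=ray(c,p,z)[:,:2]; 
    for _ in range(3):
        k=np.polyfit(P[:,0],P[:,1],1); e=P[:,1]-np.polyval(k,P[:,0]); P=P[abs(e)<max(.0015,2*e.std()*.7)]
    return np.degrees(np.arctan(k[0])), k, len(P), e.std()
print('front',line(range(215,400,3),(125,175),lambda u:im[:,u,0]-im[:,u,2],.012))
# rails
for nm,m in [('rail',(im.min(2)>140)&(im.max(2)-im.min(2)<45)),]:
    m=m.astype(np.uint8); m[:205]=0;m[285:]=0
    k,l,s,ce=cv2.connectedComponentsWithStats(m)
    for i in range(1,k):
        if s[i,4]>25: print(nm,s[i],ce[i].round(1),ray(c,ce[i],.024)[0].round(4))
# packs black
m=((hsv[...,2]<60)).astype(np.uint8); m[:180]=0; m[280:]=0; m[:,:200]=0; m[:,420:]=0
print('med grey', [im[228,230].tolist(), im[230,372].tolist(), im[233,279].tolist(), im[233,290].tolist(), im[230,257].tolist(),im[270,300].tolist(),im[258,300].tolist()])
k,l,s,ce=cv2.connectedComponentsWithStats(m)
for i in range(1,k):
    if s[i,4]>100: print('blk',s[i],ce[i].round(1))
M=proj(c,[[.5,.1,0],[.5,.11,0]]); print(M)
```

```text
front (np.float64(6.677654712519165), array([ 0.11707764, -0.02186865]), 62, np.float64(0.00034488288551965437))
rail [  72  205   80   33 1871] [107.2 219.1] [0.7696 0.1275 0.024 ]
rail [172 205  21  79 268] [182.7 245. ] [0.6751 0.1617 0.024 ]
rail [261 205  30   5  99] [274.2 206.3] [0.5557 0.1116 0.024 ]
rail [ 228  205  211   80 2654] [370.2 272.5] [0.4334 0.1987 0.024 ]
rail [386 210  20  46 680] [394.6 232.6] [0.4046 0.145  0.024 ]
rail [339 215  21  46 720] [348.4 238. ] [0.463  0.1521 0.024 ]
rail [293 220  22  46 710] [302.9 242.9] [0.5206 0.1586 0.024 ]
rail [248 225  22  45 691] [258. 248.] [0.5782 0.1655 0.024 ]
rail [319 224  11   8  69] [324.1 227. ] [0.4937 0.1378 0.024 ]
rail [274 229  11   8  66] [279.3 232.1] [0.5503 0.1444 0.024 ]
rail [203 231  37  53 531] [212.6 257.7] [0.6377 0.1787 0.024 ]
rail [  0 260  15  20  80] [  4.  273.8] [0.9302 0.203  0.024 ]
rail [625 277  15   3  30] [631.4 277.9] [0.0733 0.2077 0.024 ]
med grey [[129, 139, 140], [130, 140, 145], [158, 161, 166], [110, 120, 126], [192, 192, 198], [135, 139, 136], [195, 197, 201]]
blk [357 194  32  69 925] [370.9 225.5]
blk [ 211  210   39   68 1156] [233.  241.3]
[[319.20268547 194.16629561]
 [319.19700442 201.83877422]]
```

Run:
```python
from h import *
c=load('scene0')
p=np.array([[150,32],[300,75],[190,245],[36,190]])/4+[125,180]
P=ray(c,p,.018)[:,:2]; print(P.round(4),P.mean(0), [(np.linalg.norm(P[i]-P[i-1]).round(3),np.degrees(np.arctan2(*(P[i]-P[i-1])[::-1])).round(1)) for i in range(4)])
s=load('side0')
# tray in side: grey mask bbox
hsv=cv2.cvtColor(s['img'],cv2.COLOR_RGB2HSV); m=(hsv[...,1]<70)&(hsv[...,2]>40); m=m.astype(np.uint8); m[:360]=0;m[:,:384]=0;m[452:]=0;m[:,480:]=0
m=cv2.morphologyEx(m,cv2.MORPH_OPEN,np.ones((5,5)))
k=max(cv2.findContours(m,0,2)[0],key=cv2.contourArea); b=cv2.boxPoints(cv2.minAreaRect(k)); a=cv2.approxPolyDP(k,6,True).reshape(-1,2); print(a.tolist()); 
Q=ray(s,a,.018)[:,:2];print(Q.round(4).tolist(),Q.mean(0))
```

```text
[[ 0.3875 -0.4578]
 [ 0.4033 -0.3375]
 [ 0.5524 -0.353 ]
 [ 0.5332 -0.473 ]] [ 0.46910663 -0.40533062] [(np.float64(0.146), np.float64(174.0)), (np.float64(0.121), np.float64(82.5)), (np.float64(0.15), np.float64(-6.0)), (np.float64(0.122), np.float64(-99.1))]
[[437, 365], [384, 404], [423, 451], [475, 406]]
[[0.5464, -0.3702], [0.4004, -0.3457], [0.3789, -0.4601], [0.5244, -0.4811]] [ 0.46252073 -0.41424365]
```

Request:
arm_command(travel=[[-0.06,0.03,-0.05],[-0.1256,0.0622,-0.15],[-0.1256,0.0622,-0.25],[-0.1256,0.0622,-0.35],[-0.1256,0.0622,-0.43],[-0.1256,0.0622,-0.49],[-0.1256,0.0622,-0.54],[-0.1256,0.0622,-0.565],[-0.1256,0.0622,-0.565],[-0.1256,0.0622,-0.565]], delta_rot=[[0,0,0.04],[0,0,0.074],[0,0,0.074],[0,0,0.074],[0,0,0.074],[0,0,0.074],[0,0,0.074],[0,0,0.074],[0,0,0.074],[0,0,0.074]], grip=0.45)

```text
time_s: 2.95
tcp_pos: [0.4365, 0.1345, 0.0489]
eef_rot: [-179.9, 0.0, -83.3]
contact_force: [-0.6, -0.2, -0.4]
gripper_width: 0.0396
gripper_force: 0.0
```

Request:
arm_command(travel=[[0,0,0],[0,0,0],[0,0,0],[0,0,0]], delta_rot=[[0,0,0],[0,0,0],[0,0,0],[0,0,0]], grip=0, newtons=30)

```text
time_s: 3.45
tcp_pos: [0.4364, 0.1342, 0.0487]
eef_rot: [-179.9, 0.0, -83.3]
contact_force: [-2.2, 0.2, 6.6]
gripper_width: 0.0299
gripper_force: 30.0
```

Run:
```python
from h import *
s=r.get_state(); print({k:np.round(s[k],4) for k in ['time_s','tcp_pos','eef_rot','contact_force','moment','gripper_width','gripper_force']})
```

```text
{'time_s': np.float64(3.45), 'tcp_pos': array([0.4364, 0.1342, 0.0487]), 'eef_rot': array([-1.799376e+02,  3.480000e-02, -8.334780e+01]), 'contact_force': array([-2.1514,  0.1835,  6.6081]), 'moment': array([0.2448, 0.5887, 0.0163]), 'gripper_width': np.float64(0.0299), 'gripper_force': np.float64(29.9697)}
```

Request:
arm_command(travel=[[0.001,-0.01,0],[0.003,-0.025,0],[0.005,-0.045,0],[0.008,-0.065,0],[0.01,-0.085,0],[0.012,-0.105,0],[0.014,-0.12,0],[0.0145,-0.124,0],[0.0145,-0.124,0.03],[0.0145,-0.124,0.12],[0.015,-0.15,0.22],[0.04,-0.25,0.32],[0.06,-0.36,0.42],[0.08,-0.47,0.52],[0.1,-0.58,0.564],[0.12,-0.69,0.564],[0.128,-0.8,0.564],[0.128,-0.83,0.564],[0.128,-0.83,0.564],[0.128,-0.83,0.564]], delta_rot=[[0,0,0],[0,0,0],[0,0,0],[0,0,0],[0,0,0],[0,0,0],[0,0,0],[0,0,0],[0,0,0],[0,0,0],[0,0,-0.04],[0,0,-0.1],[0,0,-0.152],[0,0,-0.152],[0,0,-0.152],[0,0,-0.152],[0,0,-0.152],[0,0,-0.152],[0,0,-0.152],[0,0,-0.152]])

```text
time_s: 5.95
tcp_pos: [0.4993, -0.2811, 0.3293]
eef_rot: [179.9, 0.0, -97.1]
contact_force: [0.1, -0.2, -0.9]
gripper_width: 0.0302
gripper_force: 30.0
```

Run:
```python
from h import *
s=r.get_state(); print({k:np.round(s[k],4) for k in ['time_s','tcp_pos','eef_rot','contact_force','gripper_width']})
c=snap('wrist','w2')
```

```text
{'time_s': np.float64(5.95), 'tcp_pos': array([ 0.4993, -0.2811,  0.3293]), 'eef_rot': array([ 1.799102e+02,  2.500000e-02, -9.708660e+01]), 'contact_force': array([ 0.0612, -0.1609, -0.9082]), 'gripper_width': np.float64(0.0302)}
```

View pics/w2.png

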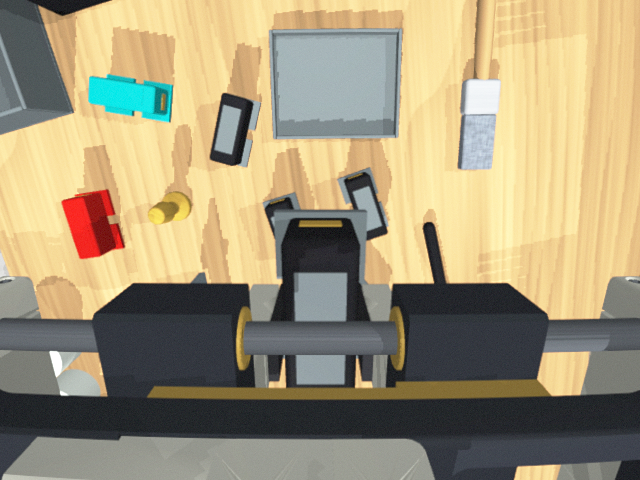

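Wrist view: the charged pack is held. The tray corners are near (270,30), (402,29), (398,137) and (272,137). Spent packs show at (232,128), (366,203) and (285,215).

```bash
cat >> h.py <<'E'
def box(c,m,z):
    k=max(cv2.findContours(m.astype(np.uint8),0,2)[0],key=cv2.contourArea)
    P=ray(c,k.reshape(-1,2)+0.0,z)[:,:2]
    (x,y),(w,h),a=cv2.minAreaRect((P*1000).astype(np.float32))
    return round(x,1),round(y,1),round(w,1),round(h,1),round(a,1)
def labels(c,z=.046,amin=100):
    """grey label on black block: grey blobs whose surrounding ring is dark"""
    im=c['img'].astype(int); mx=im.max(2); sat=mx-im.min(2)
    g=((mx>70)&(sat<40)&(mx<215)).astype(np.uint8); k,l,s,ce=cv2.connectedComponentsWithStats(g,connectivity=4); out=[]
    for i in range(1,k):
        if not amin<s[i,4]<6000: continue
        m=(l==i).astype(np.uint8); ring=cv2.dilate(m,np.ones((5,5)))-m
        if (mx[ring>0]<60).mean()>.6: out.append((ce[i].round(1).tolist(),s[i,4],box(c,m,z)))
    return out
E
python3 - <<'E'
from h import *
c=load('w2'); im=c['img'].astype(int)
m=(im.max(2)-im.min(2)<45).astype(np.uint8); m[:15]=0;m[150:]=0;m[:,:255]=0;m[:,420:]=0
print(box(c,cv2.morphologyEx(m,cv2.MORPH_OPEN,np.ones((5,5))),.018))
print(*labels(c),sep='\n')
print(proj(c,[[.467,-.409,.018]]))
w=load('w1'); print(*labels(w,.058),sep='\n')
E
```

```text
(465.1, -411.3, 120.0, 149.8, 83.5)
([227.3, 129.2], np.int32(940), (591.6, -376.2, 52.0, 22.0, 67.5))
[[333.86643642  86.98725472]]
([374.3, 231.2], np.int32(783), (435.5, 135.2, 21.3, 51.3, 6.6))
([227.0, 247.8], np.int32(738), (608.8, 155.5, 21.0, 51.5, 6.7))
([462.8, 475.1], np.int32(113), (288.0, 506.3, 21.9, 24.2, 87.9))
```

Request:
arm_command(travel=[[-0.05,-0.08,-0.05],[-0.1,-0.17,-0.1],[-0.14,-0.252,-0.2],[-0.14,-0.252,-0.3],[-0.14,-0.252,-0.4],[-0.14,-0.252,-0.48],[-0.14,-0.252,-0.54],[-0.14,-0.252,-0.565],[-0.14,-0.252,-0.576],[-0.14,-0.252,-0.576],[-0.14,-0.252,-0.576]], delta_rot=[[0,0,0],[0,0,0.007],[0,0,0.007],[0,0,0.007],[0,0,0.007],[0,0,0.007],[0,0,0.007],[0,0,0.007],[0,0,0.007],[0,0,0.007],[0,0,0.007]])

```text
time_s: 7.38
tcp_pos: [0.4307, -0.4075, 0.0433]
eef_rot: [-179.9, -0.0, -96.4]
contact_force: [0.3, 0.1, -1.3]
gripper_width: 0.0298
gripper_force: 30.0
```

Request:
arm_command(travel=[[0,0,0],[0,0,0],[0,0,0],[0,0,0.05],[0,0,0.15],[0,0,0.27],[0.03,0.1,0.39],[0.06,0.2,0.5],[0.08,0.26,0.58],[0.08,0.26,0.58],[0.08,0.26,0.58]], delta_rot=[[0,0,0],[0,0,0],[0,0,0],[0,0,0],[0,0,0],[0,0,0],[0,0,0],[0,0,0.05],[0,0,0.1],[0,0,0.1],[0,0,0.1]], grip=0.45)

```text
time_s: 8.75
tcp_pos: [0.4705, -0.2765, 0.333]
eef_rot: [-179.9, -0.0, -87.3]
contact_force: [0.3, -0.4, -1.3]
gripper_width: 0.0393
gripper_force: 0.0
```

Run:
```python
from h import *
s=r.get_state(); print({k:np.round(s[k],4) for k in ['time_s','tcp_pos','eef_rot','contact_force','gripper_width']})
c=snap('wrist','w3'); print(*labels(c),sep='\n')
```

```text
{'time_s': np.float64(8.75), 'tcp_pos': array([ 0.4705, -0.2765,  0.333 ]), 'eef_rot': array([-1.798719e+02, -2.100000e-02, -8.734530e+01]), 'contact_force': array([ 0.2621, -0.4063, -1.3463]), 'gripper_width': np.float64(0.0393)}
([363.5, 85.7], np.int32(996), (430.3, -407.7, 52.1, 21.9, 83.9))
([216.8, 109.0], np.int32(921), (591.3, -376.3, 51.4, 21.4, 67.9))
([342.0, 210.5], np.int32(791), (444.9, -268.0, 21.8, 51.8, 12.8))
([257.5, 222.3], np.int32(764), (545.3, -248.8, 21.7, 52.1, 10.0))
([320.1, 308.4], np.int32(507), (464.3, -137.6, 22.5, 45.2, 30.5))
```

View pics/w3.png

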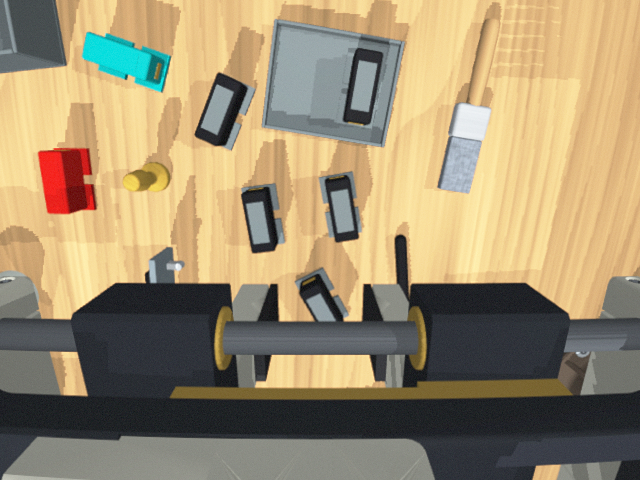

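Request:
arm_command(travel=[[0.03,0.12,0],[0.07,0.24,0],[0.11,0.36,0],[0.15,0.48,0],[0.19,0.6,-0.02],[0.23,0.72,-0.05],[0.262,0.82,-0.12],[0.2762,0.8634,-0.22],[0.2762,0.8634,-0.32],[0.2762,0.8634,-0.42],[0.2762,0.8634,-0.48],[0.2762,0.8634,-0.53],[0.2762,0.8634,-0.56],[0.2762,0.8634,-0.57],[0.2762,0.8634,-0.57],[0.2762,0.8634,-0.57]], delta_rot=[[0,0,0],[0,0,0.045],[0,0,0.045],[0,0,0.045],[0,0,0.045],[0,0,0.045],[0,0,0.045],[0,0,0.045],[0,0,0.045],[0,0,0.045],[0,0,0.045],[0,0,0.045],[0,0,0.045],[0,0,0.045],[0,0,0.045],[0,0,0.045]], grip=0.4)

```text
time_s: 10.8
tcp_pos: [0.6086, 0.1548, 0.048]
eef_rot: [-179.9, 0.0, -83.4]
contact_force: [0.5, 0.1, -0.2]
gripper_width: 0.0351
gripper_force: 0.0
```

Request:
arm_command(travel=[[0,0,0],[0,0,0],[0,0,0],[0,0,0]], delta_rot=[[0,0,0],[0,0,0],[0,0,0],[0,0,0]], grip=0, newtons=30)

```text
time_s: 11.3
tcp_pos: [0.6086, 0.1548, 0.0479]
eef_rot: [-179.9, 0.0, -83.3]
contact_force: [-0.9, 0.1, 5.0]
gripper_width: 0.0299
gripper_force: 30.0
```

Request:
arm_command(travel=[[0.001,-0.01,0],[0.003,-0.025,0],[0.005,-0.045,0],[0.008,-0.065,0],[0.01,-0.085,0],[0.012,-0.105,0],[0.014,-0.12,0],[0.0145,-0.124,0],[0.0145,-0.124,0.03],[0.0145,-0.124,0.12],[0,-0.15,0.22],[-0.03,-0.25,0.3],[-0.06,-0.36,0.3],[-0.09,-0.47,0.3],[-0.12,-0.58,0.3],[-0.15,-0.69,0.3],[-0.18,-0.8,0.3],[-0.2,-0.9,0.3],[-0.2,-0.9,0.3],[-0.2,-0.9,0.3]], delta_rot=[[0,0,0],[0,0,0],[0,0,0],[0,0,0],[0,0,0],[0,0,0],[0,0,0],[0,0,0],[0,0,0],[0,0,0],[0,0,-0.04],[0,0,-0.1],[0,0,-0.146],[0,0,-0.146],[0,0,-0.146],[0,0,-0.146],[0,0,-0.146],[0,0,-0.146],[0,0,-0.146],[0,0,-0.146]])

```text
time_s: 13.8
tcp_pos: [0.5074, -0.2956, 0.1971]
eef_rot: [180.0, 0.0, -96.6]
contact_force: [-0.3, 0.9, -1.7]
gripper_width: 0.03
gripper_force: 30.0
```

Request:
arm_command(travel=[[-0.01,-0.1,0],[-0.013,-0.2,0],[-0.013,-0.24,-0.08],[-0.013,-0.24,-0.18],[-0.013,-0.24,-0.25],[-0.013,-0.24,-0.29],[-0.013,-0.24,-0.313],[-0.013,-0.24,-0.313],[-0.013,-0.24,-0.313]], delta_rot=[[0,0,0],[0,0,0],[0,0,0],[0,0,0],[0,0,0],[0,0,0],[0,0,0],[0,0,0],[0,0,0]])

```text
time_s: 14.92
tcp_pos: [0.5023, -0.4151, 0.0413]
eef_rot: [-179.9, -0.0, -96.4]
contact_force: [0.7, 0.4, -0.8]
gripper_width: 0.0299
gripper_force: 30.0
```

Request:
arm_command(travel=[[0,0,0],[0,0,0],[0,0,0],[0,0,0.05],[0,0,0.15],[0,0,0.27],[0,0.1,0.39],[0,0.21,0.5],[0,0.32,0.58],[0,0.43,0.58],[0,0.49,0.58],[0,0.49,0.58],[0,0.49,0.58]], delta_rot=[[0,0,0],[0,0,0],[0,0,0],[0,0,0],[0,0,0],[0,0,0],[0,0,0],[0,0,0.05],[0,0,0.1],[0,0,0.2],[0,0,0.25],[0,0,0.25],[0,0,0.25]], grip=0.45)

```text
time_s: 16.55
tcp_pos: [0.5015, -0.1704, 0.3307]
eef_rot: [-180.0, -0.0, -74.0]
contact_force: [-0.6, 0.0, -0.3]
gripper_width: 0.0398
gripper_force: 0.0
```

Run:
```python
from h import *
s=r.get_state(); print({k:np.round(s[k],4) for k in ['time_s','tcp_pos','eef_rot','contact_force','gripper_width']})
c=snap('wrist','w4'); print(*labels(c),sep='\n')
```

```text
{'time_s': np.float64(16.55), 'tcp_pos': array([ 0.5015, -0.1704,  0.3307]), 'eef_rot': array([-1.799865e+02, -6.100000e-03, -7.397520e+01]), 'contact_force': array([-0.6281,  0.0408, -0.2615]), 'gripper_width': np.float64(0.0398)}
([283.5, 6.1], np.int32(313), (597.0, -362.9, 21.9, 21.4, 67.8))
([446.3, 15.0], np.int32(687), (430.5, -401.5, 36.9, 21.6, 83.2))
([280.7, 112.5], np.int32(944), (572.0, -255.1, 21.4, 51.6, 9.0))
([393.5, 133.7], np.int32(903), (444.7, -268.1, 21.6, 51.7, 13.1))
([343.7, 239.5], np.int32(752), (462.4, -135.1, 21.9, 51.9, 30.2))
```

Request:
arm_command(travel=[[-0.04,0.04,-0.05],[-0.0782,0.0706,-0.15],[-0.0782,0.0706,-0.26],[-0.0782,0.0706,-0.37],[-0.0782,0.0706,-0.46],[-0.0782,0.0706,-0.53],[-0.0782,0.0706,-0.57],[-0.0782,0.0706,-0.589],[-0.0782,0.0706,-0.589],[-0.0782,0.0706,-0.589]], delta_rot=[[0,0,0.1],[0,0,0.158],[0,0,0.158],[0,0,0.158],[0,0,0.158],[0,0,0.158],[0,0,0.158],[0,0,0.158],[0,0,0.158],[0,0,0.158]], grip=0.55)

```text
time_s: 17.85
tcp_pos: [0.4631, -0.1354, 0.0368]
eef_rot: [-179.9, -0.0, -59.8]
contact_force: [0.1, 0.8, -0.9]
gripper_width: 0.0481
gripper_force: 0.0
```

Request:
arm_command(travel=[[0,0,0],[0,0,0],[0,0,0],[0,0,0],[0,0,0]], delta_rot=[[0,0,0],[0,0,0],[0,0,0],[0,0,0],[0,0,0]], grip=0, newtons=30)

```text
time_s: 18.48
tcp_pos: [0.4625, -0.1351, 0.0365]
eef_rot: [-180.0, -0.0, -59.8]
contact_force: [-3.5, 0.7, 7.5]
gripper_width: 0.0302
gripper_force: 30.0
```

Request:
arm_command(travel=[[0,0,0.06],[-0.01,0.05,0.16],[-0.02,0.15,0.2],[-0.03,0.26,0.2],[-0.0386,0.37,0.2],[-0.0386,0.4164,0.18],[-0.0386,0.4164,0.1],[-0.0386,0.4164,0.05],[-0.0386,0.4164,0.026],[-0.0386,0.4164,0.025],[-0.0386,0.4164,0.025]], delta_rot=[[0,0,0],[0,0,-0.1],[0,0,-0.2],[0,0,-0.261],[0,0,-0.261],[0,0,-0.261],[0,0,-0.261],[0,0,-0.261],[0,0,-0.261],[0,0,-0.261],[0,0,-0.261]])

```text
time_s: 19.85
tcp_pos: [0.4435, 0.0732, 0.0489]
eef_rot: [-180.0, 0.0, -83.3]
contact_force: [-0.4, 0.3, -1.9]
gripper_width: 0.0295
gripper_force: 30.0
```

Run:
```python
from h import *
s=r.get_state(); print({k:np.round(s[k],4) for k in ['time_s','tcp_pos','eef_rot','contact_force','gripper_width']})
c=snap('wrist','w5')
```

```text
{'time_s': np.float64(19.85), 'tcp_pos': array([0.4435, 0.0732, 0.0489]), 'eef_rot': array([-1.799599e+02,  1.670000e-02, -8.327160e+01]), 'contact_force': array([-0.3685,  0.2928, -1.8837]), 'gripper_width': np.float64(0.0295)}
```

View pics/w5.png

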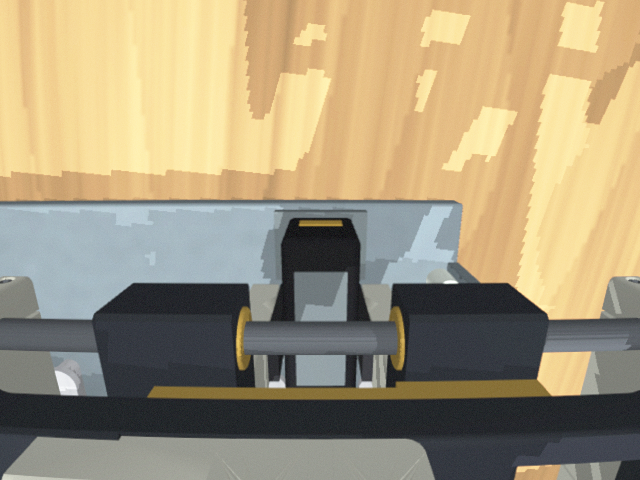

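The held pack is square in the jaws at (320,300) and lined up before shoe 4. Sliding it in.

Request:
arm_command(travel=[[-0.002,0.015,0],[-0.004,0.03,0],[-0.006,0.046,0],[-0.0075,0.062,0],[-0.0095,0.078,0],[-0.0115,0.094,0],[-0.013,0.108,0],[-0.0145,0.119,0],[-0.015,0.125,0],[-0.015,0.125,0],[-0.015,0.125,0],[-0.015,0.125,0]], delta_rot=[[0,0,0],[0,0,0],[0,0,0],[0,0,0],[0,0,0],[0,0,0],[0,0,0],[0,0,0],[0,0,0],[0,0,0],[0,0,0],[0,0,0]])

```text
time_s: 21.4
tcp_pos: [0.4356, 0.1354, 0.0485]
eef_rot: [180.0, 0.0, -83.3]
contact_force: [-0.2, -0.5, -1.2]
gripper_width: 0.0302
gripper_force: 30.0
```

Request:
arm_command(travel=[[0,0,0],[0,0,0],[0,0,0],[0,0,0.05],[0,0,0.15],[0,0,0.25],[0,-0.1,0.3],[0,-0.2,0.3],[0,-0.32,0.3],[0.01,-0.44,0.3],[0.018,-0.56,0.3],[0.018,-0.68,0.3],[0.018,-0.78,0.3],[0.018,-0.807,0.3],[0.018,-0.807,0.3],[0.018,-0.807,0.3]], delta_rot=[[0,0,0],[0,0,0],[0,0,0],[0,0,0],[0,0,0],[0,0,0],[0,0,0],[0,0,0],[0,0,0.04],[0,0,0.071],[0,0,0.071],[0,0,0.071],[0,0,0.071],[0,0,0.071],[0,0,0.071],[0,0,0.071]], grip=0.45)

```text
time_s: 23.4
tcp_pos: [0.4446, -0.2671, 0.1985]
eef_rot: [-180.0, 0.0, -76.8]
contact_force: [0.1, 0.3, 0.3]
gripper_width: 0.0391
gripper_force: 0.0
```

Run:
```python
from h import *
s=r.get_state(); print({k:np.round(s[k],4) for k in ['time_s','tcp_pos','eef_rot','gripper_width']})
for n in ['scene','side']:
    c=snap(n,n+'1'); print(n,*labels(c,.046,25),sep='\n')
    for l in labels(c,.058,25): print('z58',l[2])
print('start ref');
for n in ['scene0','side0']:
    for l in labels(load(n),.058,25): print(n,l)
```

```text
{'time_s': np.float64(23.4), 'tcp_pos': array([ 0.4446, -0.2671,  0.1985]), 'eef_rot': array([-1.799984e+02,  1.180000e-02, -7.684500e+01]), 'gripper_width': np.float64(0.0391)}
scene
([216.2, 21.0], np.int32(283), (-471.6, -621.6, 434.8, 46.9, 19.3))
([340.0, 21.2], np.int32(2679), (-509.2, -118.4, 536.9, 294.9, 10.9))
([162.5, 53.7], np.int32(144), (-223.1, -751.7, 49.1, 139.5, 7.8))
([166.0, 61.8], np.int32(89), (-171.2, -709.7, 32.2, 93.6, 12.5))
([350.6, 107.1], np.int32(106), (-38.4, -3.9, 36.6, 111.4, 6.8))
([190.9, 133.5], np.int32(978), (166.6, -470.1, 202.9, 130.6, 17.2))
([169.6, 194.0], np.int32(71), (426.1, -409.4, 44.2, 15.6, 82.6))
([216.5, 207.0], np.int32(88), (443.0, -268.6, 13.5, 45.6, 11.9))
([155.3, 213.7], np.int32(90), (497.5, -418.3, 45.6, 17.1, 83.6))
([154.3, 244.9], np.int32(101), (589.9, -377.0, 46.0, 16.7, 66.9))
([622.3, 299.7], np.int32(1358), (504.9, 735.7, 87.9, 111.4, 73.0))
([75.7, 338.1], np.int32(81), (854.5, -444.7, 120.8, 3.6, 5.7))
([31.3, 359.0], np.int32(33), (926.9, -518.8, 3.2, 62.9, 6.7))
([55.6, 363.4], np.int32(29), (921.2, -460.2, 3.3, 
[... 2089 characters left out ...]
], np.int32(75), (484.4, 1320.8, 35.8, 92.5, 70.6))
side0 ([30.2, 112.6], np.int32(1768), (324.4, 1202.7, 321.2, 208.7, 71.4))
side0 ([119.9, 111.9], np.int32(177), (547.1, 933.0, 68.0, 59.0, 74.0))
side0 ([67.4, 115.3], np.int32(78), (409.9, 1057.8, 42.2, 45.8, 62.3))
side0 ([71.9, 136.8], np.int32(570), (341.4, 907.3, 167.3, 124.8, 62.8))
side0 ([235.3, 203.5], np.int32(57), (537.5, 285.4, 25.2, 23.5, 15.5))
side0 ([131.1, 333.2], np.int32(76), (122.8, 124.3, 95.0, 5.6, 79.7))
side0 ([123.4, 348.2], np.int32(244), (90.1, 100.9, 167.5, 9.2, 80.5))
side0 ([455.2, 346.6], np.int32(225), (585.3, -379.9, 51.6, 23.3, 65.4))
side0 ([371.4, 359.1], np.int32(229), (440.8, -272.6, 22.5, 49.9, 14.4))
```

Request:
arm_command(travel=[[0,-0.002,-0.1],[0,-0.002,-0.2],[0,-0.002,-0.27],[0,-0.002,-0.31],[0,-0.002,-0.324],[0,-0.002,-0.324],[0,-0.002,-0.324]], delta_rot=[[0,0,0],[0,0,0],[0,0,0],[0,0,0],[0,0,0],[0,0,0],[0,0,0]], grip=0.55)

```text
time_s: 24.38
tcp_pos: [0.4455, -0.2689, 0.0376]
eef_rot: [-179.9, -0.0, -76.8]
contact_force: [0.7, 0.4, -0.7]
gripper_width: 0.0483
gripper_force: 0.0
```

Request:
arm_command(travel=[[0,0,0],[0,0,0],[0,0,0],[0,0,0],[0,0,0]], delta_rot=[[0,0,0],[0,0,0],[0,0,0],[0,0,0],[0,0,0]], grip=0, newtons=30)

```text
time_s: 25.0
tcp_pos: [0.4448, -0.269, 0.037]
eef_rot: [-180.0, -0.0, -76.9]
contact_force: [-1.6, 0.5, 7.1]
gripper_width: 0.0299
gripper_force: 30.0
```

Request:
arm_command(travel=[[0,0,0.06],[0,0.05,0.16],[0.02,0.15,0.28],[0.04,0.26,0.4],[0.06,0.37,0.5],[0.09,0.48,0.586],[0.112,0.6,0.586],[0.112,0.7,0.586],[0.112,0.738,0.586],[0.112,0.738,0.586],[0.112,0.738,0.586]], delta_rot=[[0,0,0],[0,0,-0.04],[0,0,-0.071],[0,0,-0.071],[0,0,-0.071],[0,0,-0.071],[0,0,-0.071],[0,0,-0.071],[0,0,-0.071],[0,0,-0.071],[0,0,-0.071]])

```text
time_s: 26.38
tcp_pos: [0.5002, 0.1001, 0.3289]
eef_rot: [179.9, -0.0, -83.2]
contact_force: [-0.2, -0.1, -2.3]
gripper_width: 0.0297
gripper_force: 30.0
```

Run:
```python
from h import *
s=r.get_state(); print({k:np.round(s[k],4) for k in ['time_s','tcp_pos','eef_rot','gripper_width']})
c=snap('wrist','w6'); print(*[l for l in labels(c,.058,300) if l[1]<4000],sep='\n')
```

```text
{'time_s': np.float64(26.375), 'tcp_pos': array([0.5002, 0.1001, 0.3289]), 'eef_rot': array([ 1.799244e+02, -2.090000e-02, -8.321880e+01]), 'gripper_width': np.float64(0.0297)}
```

Run:
```python
from h import *
c=load('w6'); print(proj(c,[[.4357,.135,.058]]))
p=proj(c,[[.4357,.135,.058]])[0]; u=int(p[0]); 
x0,y0=max(0,u-70),max(0,int(p[1])-90)
cv2.imwrite('pics/c6.png',cv2.resize(c['img'][y0:y0+150,x0:x0+200,::-1],None,fx=4,fy=4)); print(x0,y0)
```

```text
[[371.38491096 241.07210084]]
301 151
```

View pics/c6.png

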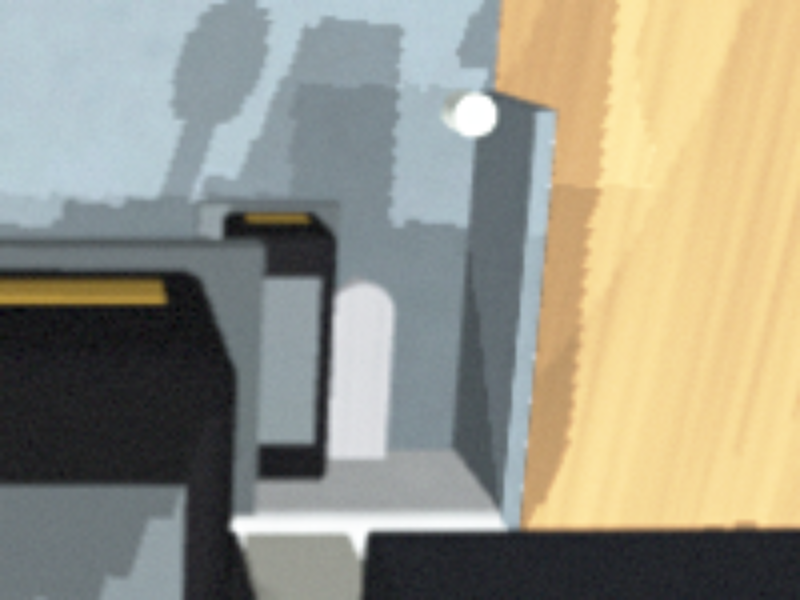

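The shoe-4 pack's label mid-row is 241 against 241 expected, so it is home. Lowering the next pack before shoe 3.

Request:
arm_command(travel=[[0.001,-0.04,-0.1],[0.001,-0.04,-0.2],[0.001,-0.04,-0.3],[0.001,-0.04,-0.4],[0.001,-0.04,-0.48],[0.001,-0.04,-0.53],[0.001,-0.04,-0.555],[0.001,-0.04,-0.559],[0.001,-0.04,-0.559],[0.001,-0.04,-0.559]], delta_rot=[[0,0,0],[0,0,0],[0,0,0],[0,0,0],[0,0,0],[0,0,0],[0,0,0],[0,0,0],[0,0,0],[0,0,0]])

```text
time_s: 27.68
tcp_pos: [0.5018, 0.0803, 0.0511]
eef_rot: [-179.9, 0.0, -83.3]
contact_force: [-0.4, 0.9, -2.1]
gripper_width: 0.0297
gripper_force: 30.0
```

Request:
arm_command(travel=[[-0.001,0,-0.003],[-0.003,0.016,-0.004],[-0.005,0.032,-0.004],[-0.007,0.048,-0.004],[-0.009,0.064,-0.004],[-0.011,0.08,-0.004],[-0.013,0.096,-0.004],[-0.0145,0.11,-0.004],[-0.0155,0.12,-0.004],[-0.016,0.125,-0.004],[-0.016,0.125,-0.004],[-0.016,0.125,-0.004],[-0.016,0.125,-0.004]], delta_rot=[[0,0,0],[0,0,0],[0,0,0],[0,0,0],[0,0,0],[0,0,0],[0,0,0],[0,0,0],[0,0,0],[0,0,0],[0,0,0],[0,0,0],[0,0,0]])

```text
time_s: 29.3
tcp_pos: [0.4937, 0.1417, 0.0491]
eef_rot: [-180.0, -0.1, -83.2]
contact_force: [0.7, -9.2, 6.5]
gripper_width: 0.0298
gripper_force: 30.0
```

Request:
arm_command(travel=[[0,0,0],[0,0,0],[0,0,0],[0,0,0.05],[0,0,0.15],[0,0,0.27],[0,-0.03,0.39],[0,-0.08,0.5],[0,-0.08,0.56],[0,-0.08,0.56],[0,-0.08,0.56]], delta_rot=[[0,0,0],[0,0,0],[0,0,0],[0,0,0],[0,0,0],[0,0,0],[0,0,0],[0,0,0],[0,0,0],[0,0,0],[0,0,0]], grip=0.45)

```text
time_s: 30.68
tcp_pos: [0.4927, 0.1027, 0.3273]
eef_rot: [179.9, 0.0, -83.3]
contact_force: [-0.5, 0.3, -0.4]
gripper_width: 0.0395
gripper_force: 0.0
```

```bash
cat >> h.py <<'E'
O=np.array([.5233,.13515]); A=np.radians(96.7); dX=np.array([np.cos(A),np.sin(A)]); dY=np.array([-np.sin(A),np.cos(A)])
def todock(p): p=np.array(p)-O; return (p@dX*1000).round(1),(p@dY*1000).round(1)
E
python3 - <<'E'
from h import *
s=r.get_state(); print({k:np.round(s[k],4) for k in ['time_s','tcp_pos','eef_rot','gripper_width']})
c=snap('wrist','w7')
for l in labels(c,.058,300): print(l, todock(np.array(l[2][:2])/1000))
for l in labels(load('w1'),.058,300): print('ref', todock(np.array(l[2][:2])/1000))
E
```

```text
{'time_s': np.float64(30.675), 'tcp_pos': array([0.4927, 0.1027, 0.3273]), 'eef_rot': array([ 1.799457e+02,  8.700000e-03, -8.326010e+01]), 'gripper_width': np.float64(0.0395)}
([314.7, 238.0], np.int32(775), (494.3, 141.8, 21.2, 50.6, 6.8)) (np.float64(10.0), np.float64(28.0))
([365.5, 237.9], np.int32(802), (436.0, 134.9, 21.6, 50.7, 6.9)) (np.float64(9.9), np.float64(86.7))
ref (np.float64(10.3), np.float64(87.2))
ref (np.float64(10.2), np.float64(-87.3))
```

Request:
arm_command(travel=[[0.03,-0.11,0],[0.06,-0.22,0],[0.09,-0.33,0],[0.12,-0.44,0],[0.15,-0.55,0],[0.159,-0.605,0],[0.159,-0.605,0],[0.159,-0.605,0]], delta_rot=[[0,0,0],[0,0,0],[0,0,0],[0,0,0.025],[0,0,0.025],[0,0,0.025],[0,0,0.025],[0,0,0.025]], grip=0.55)

```text
time_s: 31.72
tcp_pos: [0.5724, -0.1995, 0.3269]
eef_rot: [179.9, 0.0, -81.0]
contact_force: [-0.4, 0.7, -0.5]
gripper_width: 0.0483
gripper_force: 0.0
```

Run:
```python
from h import *
s=r.get_state(); print({k:np.round(s[k],4) for k in ['time_s','tcp_pos','eef_rot','gripper_width']})
c=snap('wrist','w8')
for l in labels(c,.046,300): print(l)
```

```text
{'time_s': np.float64(31.725), 'tcp_pos': array([ 0.5724, -0.1995,  0.3269]), 'eef_rot': array([ 1.798916e+02,  3.780000e-02, -8.102100e+01]), 'gripper_width': np.float64(0.0483)}
([418.6, 17.9], np.int32(782), (501.9, -410.2, 39.3, 21.6, 83.5))
([485.3, 31.6], np.int32(1054), (428.9, -408.6, 51.9, 21.8, 83.6))
([328.7, 35.6], np.int32(1086), (591.2, -376.5, 51.7, 21.6, 67.3))
([328.0, 154.9], np.int32(891), (572.1, -255.0, 20.5, 50.7, 9.0))
```

Request:
arm_command(travel=[[0,-0.06,-0.08],[-0.001,-0.111,-0.18],[-0.001,-0.111,-0.29],[-0.001,-0.111,-0.39],[-0.001,-0.111,-0.47],[-0.001,-0.111,-0.53],[-0.001,-0.111,-0.565],[-0.001,-0.111,-0.58],[-0.001,-0.111,-0.58],[-0.001,-0.111,-0.58]], delta_rot=[[0,0,0],[0,0,0],[0,0,0],[0,0,0],[0,0,0],[0,0,0],[0,0,0],[0,0,0],[0,0,0],[0,0,0]])

```text
time_s: 33.02
tcp_pos: [0.573, -0.2555, 0.0393]
eef_rot: [-179.9, -0.0, -81.0]
contact_force: [0.4, 0.3, 0.5]
gripper_width: 0.0481
gripper_force: 0.0
```

Request:
arm_command(travel=[[0,0,0],[0,0,0],[0,0,0],[0,0,0],[0,0,0]], delta_rot=[[0,0,0],[0,0,0],[0,0,0],[0,0,0],[0,0,0]], grip=0, newtons=30)

```text
time_s: 33.65
tcp_pos: [0.5722, -0.2555, 0.0385]
eef_rot: [-180.0, -0.0, -81.0]
contact_force: [-2.2, 1.0, 5.6]
gripper_width: 0.0298
gripper_force: 30.0
```

Request:
arm_command(travel=[[0,0,0.06],[0,0.05,0.16],[0,0.15,0.24],[0,0.26,0.24],[-0.01,0.38,0.24],[-0.02,0.5,0.24],[-0.028,0.62,0.24],[-0.028,0.685,0.22],[-0.028,0.685,0.13],[-0.028,0.685,0.065],[-0.028,0.685,0.028],[-0.028,0.685,0.0235],[-0.028,0.685,0.0235],[-0.028,0.685,0.0235],[-0.028,0.685,0.0235]], delta_rot=[[0,0,0],[0,0,0],[0,0,-0.025],[0,0,-0.025],[0,0,-0.025],[0,0,-0.025],[0,0,-0.025],[0,0,-0.025],[0,0,-0.025],[0,0,-0.025],[0,0,-0.025],[0,0,-0.025],[0,0,-0.025],[0,0,-0.025],[0,0,-0.025]])

```text
time_s: 35.52
tcp_pos: [0.5582, 0.0871, 0.0499]
eef_rot: [-180.0, 0.0, -83.3]
contact_force: [0.4, -0.3, -0.9]
gripper_width: 0.0298
gripper_force: 30.0
```

Request:
arm_command(travel=[[-0.002,0.015,0.001],[-0.004,0.03,0.001],[-0.006,0.046,0.001],[-0.0075,0.062,0.001],[-0.0095,0.078,0.001],[-0.0115,0.094,0.001],[-0.013,0.108,0.001],[-0.0145,0.119,0.001],[-0.015,0.125,0.001],[-0.015,0.125,0.001],[-0.015,0.125,0.001],[-0.015,0.125,0.001]], delta_rot=[[0,0,0],[0,0,0],[0,0,0],[0,0,0],[0,0,0],[0,0,0],[0,0,0],[0,0,0],[0,0,0],[0,0,0],[0,0,0],[0,0,0]])

```text
time_s: 37.02
tcp_pos: [0.5505, 0.1493, 0.0502]
eef_rot: [180.0, -0.0, -83.3]
contact_force: [-0.1, -1.5, -0.2]
gripper_width: 0.0298
gripper_force: 30.0
```

Release, rise and look.

Request:
arm_command(travel=[[0,0,0],[0,0,0],[0,0,0],[0,0,0.05],[0,0,0.15],[0,0,0.27],[0,-0.04,0.39],[0,-0.09,0.5],[0,-0.09,0.56],[0,-0.09,0.56],[0,-0.09,0.56]], delta_rot=[[0,0,0],[0,0,0],[0,0,0],[0,0,0],[0,0,0],[0,0,0],[0,0,0],[0,0,0],[0,0,0],[0,0,0],[0,0,0]], grip=0.42)

```text
time_s: 38.4
tcp_pos: [0.5502, 0.1046, 0.3296]
eef_rot: [180.0, 0.0, -83.3]
contact_force: [0.1, -0.9, -0.2]
gripper_width: 0.0368
gripper_force: 0.0
```

Run:
```python
from h import *
s=r.get_state(); print({k:np.round(s[k],4) for k in ['time_s','tcp_pos','eef_rot','gripper_width']})
c=snap('wrist','w9')
for l in labels(c,.058,300): print(l, todock(np.array(l[2][:2])/1000))
```

```text
{'time_s': np.float64(38.4), 'tcp_pos': array([0.5502, 0.1046, 0.3296]), 'eef_rot': array([ 1.799508e+02,  1.340000e-02, -8.326570e+01]), 'gripper_width': np.float64(0.0368)}
([315.1, 240.8], np.int32(802), (551.4, 148.1, 21.2, 51.1, 6.9)) (np.float64(9.6), np.float64(-29.4))
([413.9, 240.9], np.int32(777), (435.9, 134.4, 21.4, 51.3, 6.9)) (np.float64(9.5), np.float64(86.9))
([364.0, 241.5], np.int32(764), (494.3, 141.9, 21.5, 50.0, 6.5)) (np.float64(10.1), np.float64(28.0))
```

Request:
arm_command(travel=[[0.01,-0.12,0],[0.02,-0.24,0],[0.03,-0.36,0],[0.04,-0.48,0],[0.05,-0.6,0],[0.06,-0.72,0],[0.07,-0.84,0],[0.08,-0.93,-0.05],[0.081,-0.962,-0.15],[0.081,-0.962,-0.26],[0.081,-0.962,-0.37],[0.081,-0.962,-0.46],[0.081,-0.962,-0.53],[0.081,-0.962,-0.565],[0.081,-0.962,-0.58],[0.081,-0.962,-0.58],[0.081,-0.962,-0.58]], delta_rot=[[0,0,0],[0,0,-0.08],[0,0,-0.16],[0,0,-0.24],[0,0,-0.325],[0,0,-0.325],[0,0,-0.325],[0,0,-0.325],[0,0,-0.325],[0,0,-0.325],[0,0,-0.325],[0,0,-0.325],[0,0,-0.325],[0,0,-0.325],[0,0,-0.325],[0,0,-0.325],[0,0,-0.325]])

```text
time_s: 40.58
tcp_pos: [0.592, -0.3768, 0.0418]
eef_rot: [-179.9, -0.0, -112.5]
contact_force: [0.5, -0.2, 0.8]
gripper_width: 0.0367
gripper_force: 0.0
```

Request:
arm_command(travel=[[0,0,0],[0,0,0],[0,0,0],[0,0,0],[0,0,0]], delta_rot=[[0,0,0],[0,0,0],[0,0,0],[0,0,0],[0,0,0]], grip=0, newtons=30)

```text
time_s: 41.2
tcp_pos: [0.5917, -0.3766, 0.0415]
eef_rot: [-179.9, -0.0, -112.5]
contact_force: [-1.0, 2.1, 6.1]
gripper_width: 0.0301
gripper_force: 30.0
```

Request:
arm_command(travel=[[0,0,0.06],[0,0.02,0.16],[0,0.12,0.24],[0,0.23,0.24],[0.01,0.35,0.24],[0.02,0.47,0.24],[0.03,0.59,0.24],[0.04,0.71,0.24],[0.048,0.83,0.24],[0.048,0.92,0.24],[0.048,0.941,0.2],[0.048,0.941,0.12],[0.048,0.941,0.06],[0.048,0.941,0.028],[0.048,0.941,0.024],[0.048,0.941,0.024],[0.048,0.941,0.024],[0.048,0.941,0.024]], delta_rot=[[0,0,0],[0,0,0.05],[0,0,0.1],[0,0,0.2],[0,0,0.3],[0,0,0.325],[0,0,0.325],[0,0,0.325],[0,0,0.325],[0,0,0.325],[0,0,0.325],[0,0,0.325],[0,0,0.325],[0,0,0.325],[0,0,0.325],[0,0,0.325],[0,0,0.325],[0,0,0.325]])

```text
time_s: 43.45
tcp_pos: [0.6154, 0.0941, 0.0527]
eef_rot: [-180.0, 0.0, -83.3]
contact_force: [0.3, 0.2, -1.7]
gripper_width: 0.0296
gripper_force: 30.0
```

Request:
arm_command(travel=[[-0.002,0.015,0.001],[-0.004,0.03,0.001],[-0.006,0.046,0.001],[-0.0075,0.062,0.001],[-0.0095,0.078,0.001],[-0.0115,0.094,0.001],[-0.013,0.108,0.001],[-0.0145,0.119,0.001],[-0.0145,0.1245,0.001],[-0.0145,0.1245,0.001],[-0.0145,0.1245,0.001],[-0.0145,0.1245,0.001]], delta_rot=[[0,0,0],[0,0,0],[0,0,0],[0,0,0],[0,0,0],[0,0,0],[0,0,0],[0,0,0],[0,0,0],[0,0,0],[0,0,0],[0,0,0]])

```text
time_s: 44.95
tcp_pos: [0.6077, 0.1558, 0.0526]
eef_rot: [180.0, -0.0, -83.3]
contact_force: [0.1, -5.6, 0.8]
gripper_width: 0.0299
gripper_force: 30.0
```

Request:
arm_command(travel=[[0,0,0],[0,0,0],[0,0,0],[0,0,0.05],[0,0,0.15],[0,0,0.27],[-0.05,-0.04,0.39],[-0.1,-0.1,0.5],[-0.14,-0.1,0.56],[-0.14,-0.1,0.56],[-0.14,-0.1,0.56]], delta_rot=[[0,0,0],[0,0,0],[0,0,0],[0,0,0],[0,0,0],[0,0,0],[0,0,0],[0,0,0],[0,0,0],[0,0,0],[0,0,0]], grip=0.4)

```text
time_s: 46.32
tcp_pos: [0.5377, 0.1065, 0.3325]
eef_rot: [-180.0, 0.0, -83.3]
contact_force: [-0.8, 0.3, 0.1]
gripper_width: 0.0352
gripper_force: 0.0
```

Run:
```python
from h import *
s=r.get_state(); print({k:np.round(s[k],4) for k in ['time_s','tcp_pos','eef_rot','gripper_width']})
c=snap('wrist','w10')
for l in labels(c,.058,300): print(l, todock(np.array(l[2][:2])/1000))
```

```text
{'time_s': np.float64(46.325), 'tcp_pos': array([0.5377, 0.1065, 0.3325]), 'eef_rot': array([-1.799947e+02,  3.860000e-02, -8.325430e+01]), 'gripper_width': np.float64(0.0352)}
([255.9, 237.6], np.int32(781), (608.4, 155.5, 21.9, 51.3, 6.7)) (np.float64(10.3), np.float64(-86.9))
([304.9, 237.8], np.int32(784), (551.1, 148.7, 21.4, 51.3, 6.5)) (np.float64(10.2), np.float64(-29.2))
([353.6, 237.6], np.int32(761), (493.9, 141.9, 21.0, 51.5, 7.8)) (np.float64(10.1), np.float64(28.4))
([403.5, 237.5], np.int32(769), (435.8, 135.0, 21.7, 51.4, 7.0)) (np.float64(10.1), np.float64(86.9))
```

View pics/w10.png

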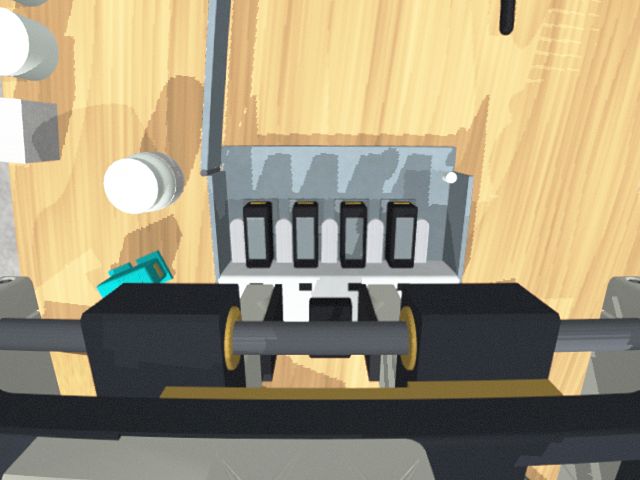

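All four packs sit home at dock x = 10.1 to 10.3. The door runs from about (212,170) off the top at about (218,0). I'll measure its angle next.

Run:
```python
from h import *
c=load('w10'); 
P=ray(c,[[229.5,2],[217,168],[208,2],[203,168]],.071)[:,:2]; print(P.round(4))
H=O-.067*dX-.135*dY; print('H',H)
s=load('scene1'); print(ray(s,[[209,282],[333,305]],.071).round(4))
for th in np.radians([80,85,90,95]):
    d=np.array([np.cos(A+np.pi/2+th),np.sin(A+np.pi/2+th)]); e=np.r_[H+.289*d,.071]; print(th.round(2),e.round(3),proj(c,e).round(0),proj(s,e).round(0))
for t in np.radians([85,60,40,20,10,5,0,-2]):
    d=np.array([np.cos(A+np.pi/2+t),np.sin(A+np.pi/2+t)]); n=np.array([d[1],-d[0]])
    print(np.degrees(t).round(), 'y240 outer+10.5', (H+.235*d-.0*n).round(4), 'n',n.round(3))
```

```text
[[ 0.6508 -0.086 ]
 [ 0.6544  0.0776]
 [ 0.672  -0.0839]
 [ 0.6697  0.0793]]
H [0.66519498 0.08435812]
[[ 0.671  -0.1958  0.071 ]
 [ 0.6669  0.0832  0.071 ]]
1.4 [ 0.649 -0.204  0.071] [[ 242. -133.]] [[209. 273.]]
1.48 [ 0.674 -0.205  0.071] [[ 215. -136.]] [[205. 282.]]
1.57 [ 0.699 -0.203  0.071] [[ 188. -136.]] [[202. 292.]]
1.66 [ 0.724 -0.199  0.071] [[ 162. -133.]] [[199. 302.]]
85.0 y240 outer+10.5 [ 0.6722 -0.1505] n [-1.   -0.03]
60.0 y240 outer+10.5 [ 0.5722 -0.1315] n [-0.918  0.396]
40.0 y240 outer+10.5 [ 0.504  -0.0867] n [-0.728  0.686]
20.0 y240 outer+10.5 [ 0.4553 -0.0212] n [-0.449  0.893]
10.0 y240 outer+10.5 [0.4401 0.0168] n [-0.287  0.958]
5.0 y240 outer+10.5 [0.4351 0.0367] n [-0.203  0.979]
0.0 y240 outer+10.5 [0.4318 0.0569] n [-0.117  0.993]
-2.0 y240 outer+10.5 [0.431  0.0651] n [-0.082  0.997]
```

Request:
arm_command(travel=[[0.04,-0.06,0],[0.08,-0.12,0],[0.13,-0.18,0],[0.18,-0.24,0],[0.22,-0.3,0],[0.26,-0.36,0],[0.3,-0.42,0],[0.35,-0.493,-0.05],[0.35,-0.493,-0.15],[0.35,-0.493,-0.26],[0.35,-0.493,-0.37],[0.35,-0.493,-0.46],[0.35,-0.493,-0.53],[0.35,-0.493,-0.575],[0.35,-0.493,-0.575],[0.35,-0.493,-0.575]], delta_rot=[[0,0,0.11],[0,0,0.22],[0,0,0.33],[0,0,0.44],[0,0,0.55],[0,0,0.66],[0,0,0.77],[0,0,0.88],[0,0,0.933],[0,0,0.933],[0,0,0.933],[0,0,0.933],[0,0,0.933],[0,0,0.933],[0,0,0.933],[0,0,0.933]], grip=0)

```text
time_s: 48.38
tcp_pos: [0.7132, -0.1403, 0.0451]
eef_rot: [180.0, 0.0, 0.7]
contact_force: [0.1, -0.9, 0.9]
gripper_width: 0.0003
gripper_force: 0.0
```

Run:
```python
from h import *
s=r.get_state(); print({k:np.round(s[k],4) for k in ['time_s','tcp_pos','eef_rot','gripper_width']})
H=O-.067*dX-.135*dY; p0=s['tcp_pos'][:2]; 
for th,off in [(84,.045),(84,.03),(82,.018)]+[(t,.018) for t in range(76,-1,-6)]+[(0,.018),(0,.0165),(-.5,.016)]:
    t=np.radians(th); a=A+np.pi/2+t; d=np.array([np.cos(a),np.sin(a)]); n=np.array([d[1],-d[0]])
    q=H+.225*d-off*n; print(th,off,((q-p0)/.5).round(3).tolist(),'rot',round((th-84)/90,3))
```

```text
{'time_s': np.float64(48.375), 'tcp_pos': array([ 0.7132, -0.1403,  0.0451]), 'eef_rot': array([1.799818e+02, 3.210000e-02, 7.186000e-01]), 'gripper_width': np.float64(0.0003)}
84 0.045 [-0.001, 0.0] rot 0.0
84 0.03 [-0.031, 0.0] rot 0.0
82 0.018 [-0.07, -0.001] rot -0.022
76 0.018 [-0.118, -0.002] rot -0.089
70 0.018 [-0.165, 0.003] rot -0.156
64 0.018 [-0.211, 0.013] rot -0.222
58 0.018 [-0.256, 0.027] rot -0.289
52 0.018 [-0.299, 0.046] rot -0.356
46 0.018 [-0.34, 0.069] rot -0.422
40 0.018 [-0.378, 0.097] rot -0.489
34 0.018 [-0.414, 0.129] rot -0.556
28 0.018 [-0.446, 0.163] rot -0.622
22 0.018 [-0.473, 0.202] rot -0.689
16 0.018 [-0.497, 0.242] rot -0.756
10 0.018 [-0.517, 0.285] rot -0.822
4 0.018 [-0.532, 0.33] rot -0.889
0 0.018 [-0.539, 0.361] rot -0.933
0 0.0165 [-0.539, 0.364] rot -0.933
-0.5 0.016 [-0.54, 0.369] rot -0.939
```

Request:
arm_command(travel=[[-0.031,0,0],[-0.05,0,0],[-0.07,-0.001,0],[-0.092,-0.002,0],[-0.118,-0.002,0],[-0.165,0.003,0],[-0.211,0.013,0],[-0.256,0.027,0],[-0.299,0.046,0],[-0.34,0.069,0],[-0.378,0.097,0],[-0.414,0.129,0],[-0.446,0.163,0],[-0.473,0.202,0],[-0.497,0.242,0],[-0.508,0.263,0],[-0.517,0.285,0],[-0.517,0.285,0]], delta_rot=[[0,0,0],[0,0,-0.011],[0,0,-0.022],[0,0,-0.055],[0,0,-0.089],[0,0,-0.156],[0,0,-0.222],[0,0,-0.289],[0,0,-0.356],[0,0,-0.422],[0,0,-0.489],[0,0,-0.556],[0,0,-0.622],[0,0,-0.689],[0,0,-0.756],[0,0,-0.789],[0,0,-0.822],[0,0,-0.822]])

```text
time_s: 50.62
tcp_pos: [0.4545, 0.0028, 0.0459]
eef_rot: [-179.9, 0.0, -73.2]
contact_force: [0.3, 0.2, -1.1]
gripper_width: 0.0004
gripper_force: 0.0
```

Run:
```python
from h import *
s=r.get_state(); print({k:np.round(s[k],4) for k in ['time_s','tcp_pos','eef_rot','contact_force']})
H=O-.067*dX-.135*dY; p0=s['tcp_pos'][:2]
for th,off in [(7,.018),(4,.018),(2,.018),(0,.018),(0,.0165),(-.5,.016)]:
    t=np.radians(th); a=A+np.pi/2+t; d=np.array([np.cos(a),np.sin(a)]); n=np.array([d[1],-d[0]])
    q=H+.225*d-off*n; print(th,off,((q-p0)/.5).round(3).tolist(),'rot',round((th-10)/90,3))
c=snap('scene','scene2')
cv2.imwrite('pics/c2.png',cv2.resize(c['img'][180:340,280:480,::-1],None,fx=4,fy=3.75))
```

```text
{'time_s': np.float64(50.625), 'tcp_pos': array([0.4545, 0.0028, 0.0459]), 'eef_rot': array([-1.799235e+02,  7.000000e-03, -7.322040e+01]), 'contact_force': array([ 0.2947,  0.2065, -1.0708])}
7 0.018 [-0.007, 0.022] rot -0.033
4 0.018 [-0.014, 0.044] rot -0.067
2 0.018 [-0.018, 0.059] rot -0.089
0 0.018 [-0.021, 0.075] rot -0.111
0 0.0165 [-0.022, 0.078] rot -0.111
-0.5 0.016 [-0.023, 0.083] rot -0.117
```

View pics/c2.png

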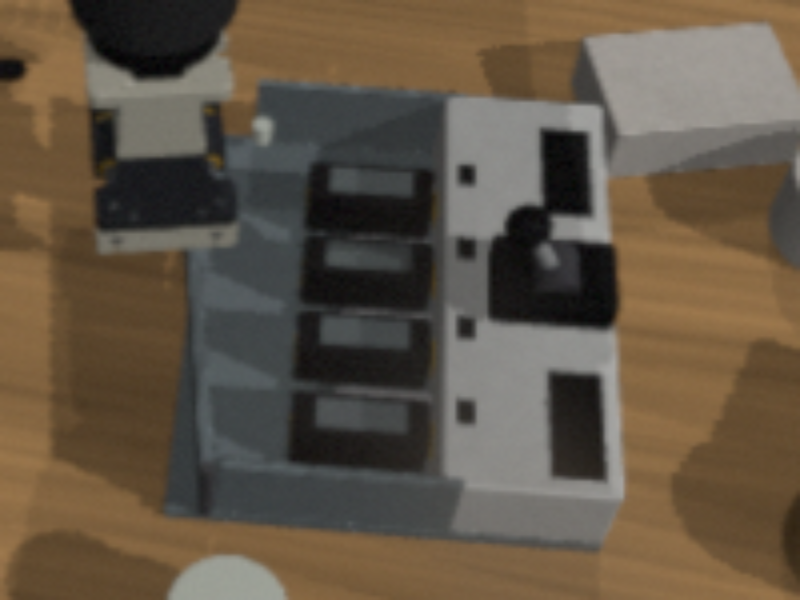

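The door is nearly closed against the front of the dock and all four packs are in. Now the final slow push onto the catch.

Request:
arm_command(travel=[[-0.004,0.011,0],[-0.007,0.022,0],[-0.011,0.033,0],[-0.014,0.044,0],[-0.016,0.052,0],[-0.018,0.059,0],[-0.02,0.067,0],[-0.021,0.075,0],[-0.022,0.08,0],[-0.022,0.084,0],[-0.022,0.084,0],[-0.022,0.084,0]], delta_rot=[[0,0,-0.015],[0,0,-0.033],[0,0,-0.05],[0,0,-0.067],[0,0,-0.078],[0,0,-0.089],[0,0,-0.1],[0,0,-0.111],[0,0,-0.111],[0,0,-0.111],[0,0,-0.111],[0,0,-0.111]])

```text
time_s: 52.18
tcp_pos: [0.4439, 0.0384, 0.0455]
eef_rot: [179.9, -0.4, -83.3]
contact_force: [26.2, -52.7, -4.3]
gripper_width: 0.0004
gripper_force: 27.8
```

Request:
arm_command(travel=[[0.001,-0.006,0],[0.002,-0.015,0],[0.004,-0.035,0],[0.007,-0.06,0.02],[0.009,-0.08,0.1],[0.009,-0.08,0.2],[0.009,-0.08,0.3],[0.009,-0.08,0.4],[0.009,-0.02,0.5],[0.05,0.06,0.58],[0.1,0.14,0.58],[0.1,0.14,0.58],[0.1,0.14,0.58]], delta_rot=[[0,0,0],[0,0,0],[0,0,0],[0,0,0],[0,0,0],[0,0,0],[0,0,0],[0,0,0],[0,0,0],[0,0,0],[0,0,0],[0,0,0],[0,0,0]])

```text
time_s: 53.8
tcp_pos: [0.493, 0.1139, 0.3354]
eef_rot: [180.0, -0.0, -83.2]
contact_force: [-0.8, -0.4, -0.8]
gripper_width: 0.0006
gripper_force: 0.0
```

Run:
```python
from h import *
s=r.get_state(); print({k:np.round(s[k],4) for k in ['time_s','tcp_pos','eef_rot','contact_force']})
c=snap('wrist','w11')
for l in labels(c,.058,300): print(l, todock(np.array(l[2][:2])/1000))
cv2.imwrite('pics/c11.png',cv2.resize(c['img'][100:400,160:560,::-1],None,fx=2,fy=2))
```

```text
{'time_s': np.float64(53.8), 'tcp_pos': array([0.493 , 0.1139, 0.3354]), 'eef_rot': array([ 1.799573e+02, -1.120000e-02, -8.323230e+01]), 'contact_force': array([-0.753 , -0.4453, -0.7736])}
([218.8, 226.9], np.int32(768), (608.5, 155.2, 21.2, 50.9, 6.8)) (np.float64(10.0), np.float64(-87.0))
([267.6, 226.9], np.int32(798), (551.3, 148.4, 21.8, 50.8, 6.9)) (np.float64(9.9), np.float64(-29.4))
([316.4, 226.9], np.int32(774), (494.6, 141.7, 20.9, 50.8, 7.0)) (np.float64(9.9), np.float64(27.7))
([366.4, 226.9], np.int32(790), (435.9, 134.7, 21.6, 50.7, 6.9)) (np.float64(9.8), np.float64(86.9))
```

View pics/c11.png

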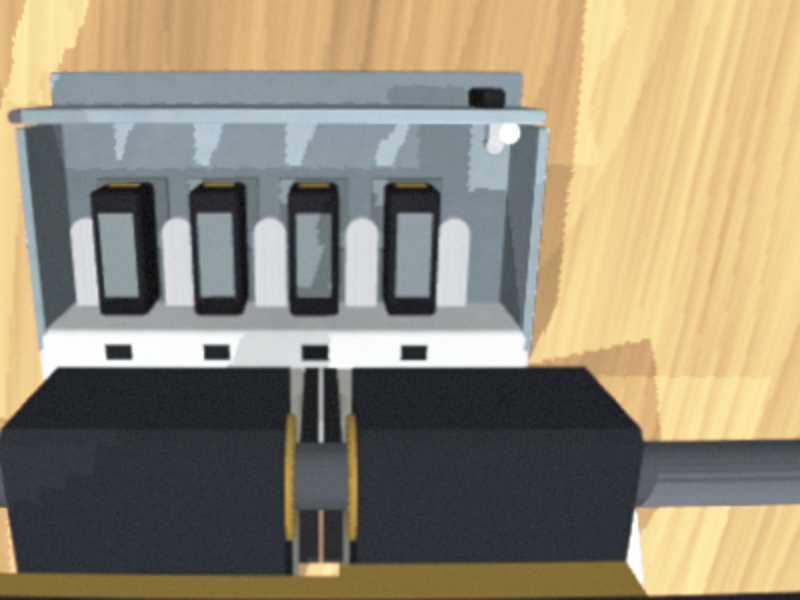

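The door now lies parallel across the front, with its top edge at crop row ~108 from end to end. The pull is outside at (487,97), and all four packs are still home. I'll check the door angle in numbers and locate the switch ball.

Run:
```python
from h import *
c=load('w11'); im=c['img'].astype(float).mean(2)
for z,nm in [(.071,'door')]:
    for lo,hi in [(148,158),(157,166)]:
        p=[]
        for u in range(180,420,4):
            g=np.abs(np.diff(cv2.GaussianBlur(im[lo:hi,u].reshape(-1,1),(1,3),0).ravel())); p.append((u,lo+g.argmax()+.5))
        D=np.array([todock(q[:2]) for q in ray(c,p,z)]); k=np.polyfit(D[:,1],D[:,0],1); print('edge x at y=0 %.1f slope %.4f med %.1f'%(k[1],k[0],np.median(D[:,0])))
for n,R in [('scene0',(225,255,400,425)),('side0',(185,215,225,255))]:
    c=load(n); g=c['img'].max(2)[R[0]:R[1],R[2]:R[3]]; g=cv2.resize(g,None,fx=4,fy=4,interpolation=cv2.INTER_CUBIC)
    h=cv2.HoughCircles(cv2.GaussianBlur(g,(0,0),2),cv2.HOUGH_GRADIENT,1,20,param1=60,param2=8,minRadius=14,maxRadius=34)
    print(n, [] if h is None else [((R[2]+x/4).round(1),(R[0]+y/4).round(1),(rr/4).round(1),todock(ray(c,[R[2]+x/4,R[0]+y/4],.138)[0,:2])) for x,y,rr in h[0][:4]])
s=load('scene0'); print('man',todock(ray(s,[412.3,239.3],.138)[0,:2]))
```

```text
edge x at y=0 -74.5 slope 0.0015 med -74.3
edge x at y=0 -66.9 slope 0.0012 med -66.9
scene0 [(np.float32(412.4), np.float32(241.1), np.float32(6.5), (np.float64(90.9), np.float64(-2.0))), (np.float32(422.1), np.float32(245.6), np.float32(8.4), (np.float64(111.5), np.float64(-11.9))), (np.float32(408.1), np.float32(248.6), np.float32(6.3), (np.float64(81.3), np.float64(-22.7)))]
side0 [(np.float32(240.4), np.float32(196.1), np.float32(5.2), (np.float64(88.2), np.float64(-2.3))), (np.float32(244.1), np.float32(210.6), np.float32(8.1), (np.float64(44.7), np.float64(29.5))), (np.float32(235.1), np.float32(202.1), np.float32(7.2), (np.float64(83.0), np.float64(21.4))), (np.float32(252.6), np.float32(194.4), np.float32(6.0), (np.float64(68.8), np.float64(-25.7)))]
man (np.float64(90.8), np.float64(2.9))
```

Door angle is about 0.0015 rad, so it is shut. The switch ball is at dock (88, -2). Throwing the switch now.

Request:
arm_command(travel=[[0.03,0.07,0],[0.054,0.132,-0.08],[0.054,0.132,-0.18],[0.054,0.132,-0.28],[0.054,0.132,-0.35],[0.054,0.132,-0.375],[0.054,0.132,-0.375],[0.054,0.132,-0.375]], delta_rot=[[0,0,0],[0,0,0],[0,0,0],[0,0,0],[0,0,0],[0,0,0],[0,0,0],[0,0,0]])

```text
time_s: 54.85
tcp_pos: [0.5213, 0.1806, 0.1496]
eef_rot: [-179.9, 0.1, -83.3]
contact_force: [0.6, -0.8, -0.1]
gripper_width: 0.0
gripper_force: 0.0
```

Request:
arm_command(travel=[[-0.002,0.015,0],[-0.004,0.03,0],[-0.006,0.05,0],[-0.008,0.07,0],[-0.01,0.09,0],[-0.012,0.105,0],[-0.014,0.12,0],[-0.0155,0.133,0],[-0.0155,0.133,0],[-0.0155,0.133,0]], delta_rot=[[0,0,0],[0,0,0],[0,0,0],[0,0,0],[0,0,0],[0,0,0],[0,0,0],[0,0,0],[0,0,0],[0,0,0]])

```text
time_s: 56.1
tcp_pos: [0.5124, 0.2457, 0.1474]
eef_rot: [179.9, -0.1, -83.3]
contact_force: [1.3, -5.8, 0.7]
gripper_width: 0.0003
gripper_force: 2.9
```

Request:
arm_command(travel=[[-0.0005,0.004,0],[-0.0005,0.004,0],[0.006,-0.05,0],[0.01,-0.09,0.03],[0.014,-0.12,0.12],[0.014,-0.15,0.22],[0,-0.2,0.32],[-0.05,-0.3,0.4],[-0.1,-0.42,0.4],[-0.15,-0.54,0.4],[-0.2,-0.66,0.4],[-0.2,-0.76,0.4],[-0.2,-0.76,0.4]], delta_rot=[[0,0,0],[0,0,0],[0,0,0],[0,0,0],[0,0,0],[0,0,0],[0,0,0],[0,0,0],[0,0,0],[0,0,0],[0,0,0],[0,0,0],[0,0,0]])

```text
time_s: 57.72
tcp_pos: [0.4114, -0.1369, 0.3493]
eef_rot: [-179.9, -0.0, -83.6]
contact_force: [-0.5, 0.3, -0.5]
gripper_width: 0.0009
gripper_force: 0.0
```

Run:
```python
from h import *
s=r.get_state(); print({k:np.round(s[k],4) for k in ['time_s','tcp_pos','contact_force']})
c=snap('scene','scene3'); d=snap('side','side3')
cv2.imwrite('pics/c3.png',np.hstack([cv2.resize(c['img'][170:350,120:460,::-1],(480,254)),cv2.resize(d['img'][170:290,170:340,::-1],(320,254))]))
B=O+.136*dX-.002*dY; Z=O+.088*dX-.002*dY
for x in (c,d): print('on',proj(x,[*B,.138]),'off',proj(x,[*Z,.138]))
```

```text
{'time_s': np.float64(57.725), 'tcp_pos': array([ 0.4114, -0.1369,  0.3493]), 'contact_force': array([-0.4538,  0.3185, -0.5373])}
on [[433.29818556 242.76494107]] off [[411.04349338 241.02277939]]
on [[226.6705339  188.34970455]] off [[240.3615234  196.21482606]]
```

View pics/c3.png

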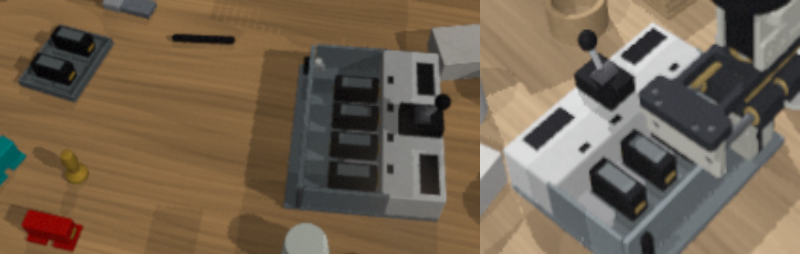

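The ball is at scene pixel (433,242), matching the on position. The door is shut, four packs are home, and both charged packs stand in the tray.

```bash
python3 -c "
from h import *
print(close_job())"
```

```text
the job is handed in; nothing more can be done
None
```

Job handed in after about 58 s on the robot clock, no verdict returned: both charged packs stand in the tray, all four spent packs are home on their shoes, the door is shut on its catch (I pressed it about 60 N with the fingertips at the stop) and the switch was thrown on last.

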